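# Hang a clock movement on the test stand

### The job

Lift the clock movement out of its wooden cradle and hang it on the test stand for its running test: bring both pin heads through the keyholes in its back plate, back plate against the bar, then let it down until it hangs on both pins behind their heads. The pin bar may be clamped a little off centre, so find the pins by gentle feel, never forcing the movement against the stand; keep it upright, and leave everything else on the bench where it is.

Things in the scene. Friction and masses are not known exactly. Their poses are not given: they have to be found in the camera images.
- movement: Small clock movement standing upright, 0.3-0.55 kg: brass plates 64 mm wide (y), 4 mm thick, wheels between, 24 mm deep. Origin: bottom centre of the back plate's rear face; x out of the back, z up. Back plate x -4..0, z 0..76 mm; front plate x -24..-20, z 0..58 mm, hand arbor sticking out to x = -36. Centre of mass about x -12, z 33 mm. In the cradle and on the stand its back faces away from the robot.
- grip (a point): Where to grip the movement from above: 12 mm in front of the back plate's rear face, 42 mm above the lower edge, midway between the side edges. The fingers close across the 64 mm width on the edges of both plates. Axes as the movement's.
- keyhole_left (a point): Closed upper end of the keyhole slot at y = +18 mm, on the back plate's rear face, 68 mm above the lower edge. Below it the slot is 7 mm wide and 5.5 mm long, then widens at 45 degrees over 2.5 mm to the entry, 12 mm wide, reaching 8 to 24 mm below this point. The keyhole goes right through the 4 mm plate; behind it 16 mm are free up to the front plate. Axes as the movement's.
- keyhole_right (a point): The same point of the equal keyhole at y = -18 mm.
- pin_mid (a point): Point on the test stand: on the front face of the pin bar, at the pins' height, middle of the carriage. x to the rear (pins point to -x, towards the robot), y along the bar, z up. Pins 36 mm apart: neck 5 mm diameter, 6.5 mm long from the bar's face, then a head 10 mm diameter, 3 mm thick. The bar is clamped by hand up to 5 mm off to either side: real pins at y = 18 + d and -18 + d mm, d not measured.
- rest_pad (a point): Middle of the front face of the black rest pad (44 x 10 mm), 55 mm below the pin point and in the bar's face plane; the back plate's lower part leans on it. Pin bar: dark, 49 mm wide, 14 mm high. Bar and carriage do not move under 25 N. Hung, the slots' ends lie on the necks: the movement's origin is 65.5 mm below the pin point, 0 to 2.5 mm before the bar.
- stand: The test stand, fixed: grey foot 130 x 120 x 16 mm (x -30..100), steel post 18 mm thick and 240 mm high, 62 mm behind the pins' plane, carriage with the pin bar clamped on it, pins 140 to 180 mm above the underside. Origin: on the underside, below the bar's front face; x towards the post, z up.
- cradle: Beech block 60 x 110 x 22 mm, fixed, with a pocket 28 x 68 mm (x by y), 12 mm deep, in which the movement stands loosely. Origin: centre of the underside.
- screwdriver: Screwdriver 130 mm, bystander.
- loupe: Black eyepiece loupe, 34 mm wide and 28 mm high, bystander.
- oil_jar: Small amber glass jar, 34 mm wide and 50 mm high, bystander.
- barrel: Spare brass spring barrel, 40 mm wide and 25 mm high, bystander.
- tweezers: Steel tweezers, 130 mm long, 5 mm high, bystander.
- parts_tray: White divided tray 90 x 110 x 16 mm, bystander.
- brush: Brush 140 mm, bystander.
There are look-alikes about, which are no part of the job. Leave any blue, pink or purple look-alike of the movement alone.

How it is judged:
By the outcome, as a careful person would: the job done as asked, in the order asked, and still so for the second after the job is handed in, with the robot touching nothing.
It also fails if it takes over 64 s, if anything falls off the work surface, if the arm or the gripper's body presses on something with over 40 N, if the wrist force passes 120 N, or if a joint passes its speed limit or range.

### The arm

A 6-joint arm with a two-finger parallel gripper is mounted at the origin on the work surface. World frame = base frame: x ahead of the robot, y to its left, z up, the work surface at z = 0. Lengths are in m, angles in rad, forces in N, time in s.
With the tool pointing down it reaches from about 0.2 to 0.875 m from the base axis. Payload 3.4 kg.
Tool frame: the origin (TCP) lies between the finger pads; the fingertips stand 25 mm ahead of it and the grasp point (between the pads) lies 6 mm ahead of it (r.nose_length is the z of the fingertips in the tool frame, in m); z points along the fingers, x is the direction in which the jaws open and shut, and the axes are right-handed (so a half turn about z gives the same grasp; the last joint's range is limited). The gripper opens to 94 mm and grips with 3 to 60 N. Pads are 16 mm wide; open, the fingers measure 119 mm over their backs; the gripper's body (75 mm by 177 mm) begins 78 mm behind the grasp point.
Start: joints at [1.134, 0.276, 1.505, -0, 1.361, -0.121], TCP at [0.179, 0.547, 0.23] pointing down, gripper open.
Joint ranges: [-2.89, 2.89], [-0.75, 2.08], [0.22, 2.7], [-1.18, 4.32], [0.11, 2.71], [-2.7, 2.7]. Speed limits (rad/s): [2.57, 2.57, 3.14, 3.14, 3.14, 3.14].

### API

Orientations are given as a unit quaternion [w, x, y, z].
In Python, from plant import r, gripper_to, inverse_kinematics, vision, models, telemetry gives the robot as it stands. Calls block until the motion is done:
- r.move_to(position, orientation): joint-space move of the TCP to a pose.
- r.move_l(position, rot=None, vel=0.15, guard=None): straight line of the TCP; rot=None keeps the orientation; vel is the mean speed in m/s. With guard (N) it stops when the force on the tool has changed by that much, and returns True; else False.
- r.movej(angles): joint-space move.
- gripper_to(opening, f_grip=None): finger opening in m; f_grip is the grip in N (None keeps the last); returns when the fingers have stopped.
- r.hold(seconds).
- inverse_kinematics(position, orientation): joint angles nearest the present ones, or None.
- vision.snapshot(name): name is "scene" or "top"; returns the picture (420x560x3 uint8, red, green, blue); there is no depth.
- vision.get_calibration(name): a dict with "fx", "fy", "cx", "cy" (pixels), "position" and "orientation" of the camera in the world. Camera axes: x right, y down, z forward; pixel columns grow to the right and rows downward; lengths in m; the calibration is good to about 2 mm. A picture is of the moment at which its call begins. get_calibration takes no time and is no camera call.
A pose or a line that the arm cannot do raises r.PlanningError and nothing moves.
- r.sign_off(): hands the job in, once; it reports no verdict.
Trained networks look in the newest picture that a camera, given by its name, has taken for a name from the list of things; names that differ only in an ending like _2 or _b are one class to them, and where a whole thing is asked for, a point or a joint stands for the part that bears it (a point fixed in the world has none). Each returns a list of dicts, best first, with "score" (0 to 1); they miss things now and then, are a little off and sometimes report something else, mostly with a low value. They report only what shows in the picture. A call takes as long as a camera call. They do not tell look-alikes from the thing itself.
- models.boxes_of(thing, camera): "at" ([x, y, z] in m, in world coordinates, good to about 4 mm: the middle of the surface that is visible of it).
- models.regions_of(thing, camera): "pixels" (420x560 bool, what is visible of it).
- models.mark_of(thing, camera): "at" ([x, y, z] in m, in world coordinates, good to about 4 mm: a listed point, or the origin of a listed thing).
Readings, each from a call of its own:
- telemetry.current_t(): time.
- telemetry.current_joints(): joint angles.
- telemetry.current_dq(): joint speeds.
- telemetry.current_joint_efforts(): joint torques, N m.
- telemetry.current_ee_pos(): TCP position.
- telemetry.current_tool_rot(): TCP orientation.
- telemetry.current_wrist_force(): force on the tool from outside, world axes, zero at the start.
- telemetry.current_torque(): the same for the moment, N m.
- telemetry.current_opening(): finger opening in m.
Only numpy, scipy, OpenCV 4.12 (cv2) and the standard library are available. Lean on these libraries where they do the work, as an engineer would, in place of code of your own. Each camera call takes 0.05 s, during which the arm holds its last target.

## Working session

There is one attempt and no reset: what is moved stays moved. The work goes in short steps, each a Python script; the robot and the scene stay as the last script left them, time stands still between calls to the robot, and variables do not carry over. Pictures are saved under pics/ and viewed, and the job is handed in when it is done.

```bash
mkdir -p pics; ls; python3 - <<'E'
from plant import r, gripper_to, inverse_kinematics, vision, models, telemetry
import cv2
for n in("scene","top"):
    im=vision.snapshot(n); cv2.imwrite(f"pics/{n}0.png",cv2.resize(im[:,:,::-1],(800,600),interpolation=cv2.INTER_CUBIC))
    print(n,vision.get_calibration(n))
    for t in["movement","grip","keyhole_left","keyhole_right","pin_mid","rest_pad","stand","cradle"]:
        print(t,[([round(float(v),4) for v in d["at"]],round(d["score"],2)) for d in models.mark_of(t,n)][:4])
print(telemetry.current_t(), telemetry.current_tool_rot())
E
```

```text
pics
scene {'fx': 456.1901452613001, 'fy': 456.1901452613001, 'cx': 279.6868466120377, 'cy': 210.17300694834552, 'position': array([ 1.10518462, -0.61080109,  0.78931006]), 'orientation': array([-0.39683898,  0.8486855 ,  0.31657045, -0.14844153])}
movement [([0.5147, 0.2294, 0.0135], 0.87), ([0.6109, 0.2124, 0.0041], 0.8), ([0.3962, 0.1308, 0.0074], 0.68), ([0.5004, 0.2273, 0.0532], 0.65)]
grip [([0.3994, 0.1407, 0.0452], 0.79), ([0.3899, 0.2512, 0.0442], 0.75), ([0.6291, 0.2131, 0.0453], 0.67), ([0.5001, 0.2251, 0.0533], 0.65)]
keyhole_left [([0.6162, 0.1964, 0.0743], 0.93), ([0.6093, 0.1283, 0.0725], 0.91), ([0.3697, 0.2401, 0.0734], 0.71), ([0.4091, 0.128, 0.0679], 0.66)]
keyhole_right [([0.5886, 0.1002, 0.0715], 0.87), ([0.6142, 0.2294, 0.0714], 0.78), ([0.3822, 0.1374, 0.0694], 0.7), ([0.5083, 0.2072, 0.0803], 0.68)]
pin_mid [([0.5366, -0.1881, 0.138], 0.71)]
rest_pad [([0.5406, -0.1902, 0.0918], 0.73)]
stand [([0.5397, -0.1904, 0.0027], 0.94)]
cradle [([0.5073, 0.2266, 0.0011], 0.84), ([0.5098, 0.2085, 0.0811], 0.64), ([0.5383, -0.1905, 0.1429], 0.21)]
top {'fx': 402.365215319
[... 404 characters left out ...]
0.3853, 0.2477, 0.0422], 0.79), ([0.4997, 0.2224, 0.0553], 0.76), ([0.6339, -0.3825, 0.0026], 0.69)]
keyhole_left [([0.62, 0.1893, 0.073], 0.82), ([0.6129, 0.128, 0.0688], 0.76), ([0.3715, 0.2438, 0.0719], 0.72), ([0.5177, 0.2445, 0.0812], 0.51)]
keyhole_right [([0.5109, 0.2118, 0.079], 0.76), ([0.6125, 0.229, 0.074], 0.69), ([0.3733, 0.1327, 0.0732], 0.66), ([0.3896, 0.2742, 0.0695], 0.61)]
pin_mid [([0.5434, -0.19, 0.1434], 0.68)]
rest_pad [([0.5409, -0.1881, 0.089], 0.83), ([0.6012, 0.0233, 0.004], 0.21), ([0.4905, -0.0271, 0.002], 0.21)]
stand [([0.5396, -0.1943, 0.008], 0.75)]
cradle [([0.5022, 0.2271, 0.0041], 0.62)]
0.9 [-5.32258277e-05  8.09509973e-01  5.87106123e-01  4.75133216e-05]
```

View pics/scene0.png

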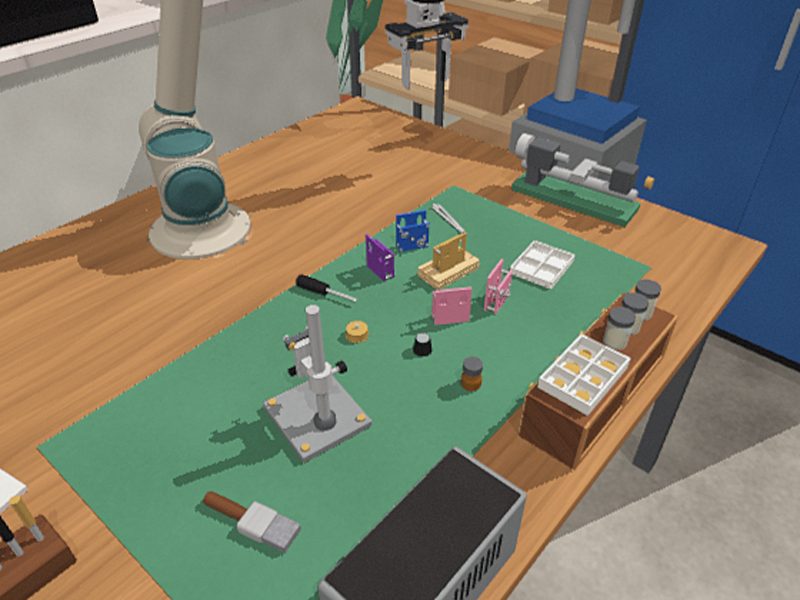

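View pics/top0.png

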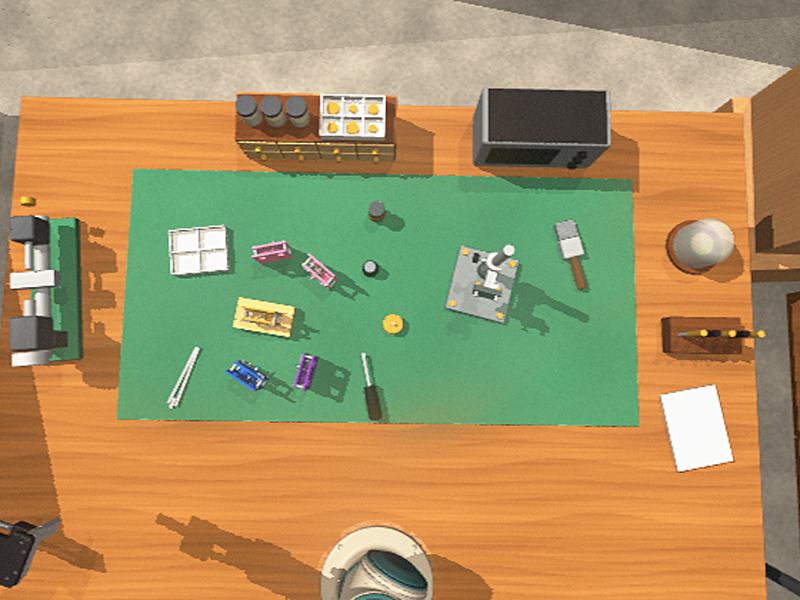

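The candidates for the movement, in scene-picture pixels (800x600), are brass in the cradle (448,255), blue (412,230), purple (380,257), pink (452,305) and pink (498,287). The brass one standing in the beech cradle fits the description. Next I'll confirm it in an enlarged crop and measure the yaws.

```bash
cat > h.py <<'E'
from plant import r, gripper_to, inverse_kinematics, vision, models, telemetry
import numpy as np, cv2
from scipy.spatial.transform import Rotation as R
def cam(n):
    c=vision.get_calibration(n);q=c["orientation"];return c,R.from_quat([q[1],q[2],q[3],q[0]]).as_matrix(),np.array(c["position"])
def proj(n,P):
    c,M,p=cam(n);d=(np.atleast_2d(P)-p)@M
    return np.c_[c["fx"]*d[:,0]/d[:,2]+c["cx"],c["fy"]*d[:,1]/d[:,2]+c["cy"]]
def unproj(n,uv,z):
    c,M,p=cam(n);uv=np.atleast_2d(uv).astype(float)
    d=np.c_[(uv[:,0]-c["cx"])/c["fx"],(uv[:,1]-c["cy"])/c["fy"],np.ones(len(uv))]@M.T
    return p+d*((z-p[2])/d[:,2])[:,None]
def crop(im,u,v,w,h,s,f):
    u,v=int(u),int(v);a=im[max(0,v-h):v+h,max(0,u-w):u+w,::-1]
    cv2.imwrite(f,cv2.resize(a,None,fx=s,fy=s,interpolation=cv2.INTER_CUBIC))
E
python3 - <<'E'
from h import *
acc={}
for n in("scene","top"):
  for k in range(5):
    im=vision.snapshot(n)
    for t,c in dict(movement=(.512,.226,.012),grip=(.5,.225,.053),keyhole_left=(.515,.244,.08),keyhole_right=(.51,.209,.08),pin_mid=(.54,-.19,.14),rest_pad=(.54,-.19,.09),stand=(.54,-.19,0),cradle=(.505,.227,0)).items():
      for d in models.mark_of(t,n):
        if np.linalg.norm(np.array(d["at"])-c)<.02: acc.setdefault((t,n),[]).append(d["at"]);break
  reg=models.regions_of("cradle",n)
  for d in reg[:2]: 
    ys,xs=np.nonzero(d["pixels"]);print(n,"cr",d["score"],len(xs),xs.mean(),ys.mean())
  if n=="top":
    for t,z in(("cradle",.022),("stand",.016),("movement",.07)):
      for d in models.regions_of(t,n)[:6]:
        ys,xs=np.nonzero(d["pixels"]); 
        w=unproj(n,np.c_[xs,ys],z)[:,:2]
        print(t,round(d["score"],2),len(xs),cv2.minAreaRect((w*1000).astype(np.float32)))
        np.save(f"pics/{t}_{len(xs)}.npy",d["pixels"])
  u=proj(n,[[.505,.226,.04],[.54,-.19,.1]])
  crop(im,*u[0],40,40,7,f"pics/{n}_mov.png");crop(im,*u[1],50,55,5,f"pics/{n}_st.png")
for k,v in acc.items(): print(k,len(v),np.round(np.mean(v,0),4),np.round(np.std(v,0),4))
print(telemetry.current_t())
E
python3 -c "
import cv2,numpy as np
a=[cv2.resize(cv2.imread(f'pics/{n}_{t}.png'),(400,300 if 0 else 400)) for n in('scene','top') for t in('mov',)]
cv2.imwrite('pics/m1.png',np.hstack(a))
a=[cv2.resize(cv2.imread(f'pics/{n}_st.png'),(400,440)) for n in('scene','top')]
cv2.imwrite('pics/s1.png',np.hstack(a))"
```

```text
scene cr 0.66 526 311.9980988593156 190.7110266159696
top cr 0.92 563 186.96802841918296 221.76376554174067
cradle 0.92 563 ((501.688720703125, 226.70611572265625), (113.27432250976562, 60.303226470947266), 80.62372589111328)
stand 0.66 2093 ((586.8667602539062, -201.86074829101562), (123.81721496582031, 158.23524475097656), 76.76644134521484)
movement 0.77 291 ((398.32025146484375, 137.07327270507812), (31.386381149291992, 66.43408966064453), 76.68243408203125)
movement 0.68 265 ((585.6499633789062, 116.0412368774414), (68.6662368774414, 30.343338012695312), 50.772705078125)
movement 0.63 304 ((622.1954345703125, 208.78427124023438), (36.00932693481445, 67.26969146728516), 13.829174041748047)
movement 0.6 323 ((391.3384704589844, 241.2533416748047), (68.95417022705078, 35.773189544677734), 57.79163360595703)
movement 0.53 302 ((498.77294921875, 223.18212890625), (74.55926513671875, 31.00609588623047), 81.4652328491211)
('movement', 'scene') 5 [0.5149 0.2277 0.013 ] [0.0019 0.0012 0.0013]
('grip', 'scene') 5 [0.5011 0.227  0.0512] [0.0013 0.0004 0.0008]
('keyhole_left', 'scene') 5 [0
[... 258 characters left out ...]
0012]
('stand', 'scene') 5 [ 0.5397 -0.1913  0.0033] [0.0011 0.0013 0.0011]
('cradle', 'scene') 5 [0.505  0.2284 0.0033] [0.0004 0.0011 0.0008]
('movement', 'top') 5 [0.5114 0.2253 0.0153] [0.0009 0.0015 0.0009]
('grip', 'top') 5 [0.5029 0.2257 0.0556] [0.0017 0.0012 0.0025]
('keyhole_left', 'top') 5 [0.5168 0.243  0.0831] [0.0019 0.0014 0.0018]
('keyhole_right', 'top') 5 [0.5087 0.2109 0.0801] [0.0008 0.0008 0.0013]
('pin_mid', 'top') 5 [ 0.5433 -0.1893  0.142 ] [0.0009 0.0005 0.0011]
('rest_pad', 'top') 4 [ 0.5397 -0.1892  0.0892] [0.0012 0.0008 0.0011]
('stand', 'top') 5 [ 0.5401 -0.1917  0.0057] [0.0015 0.0011 0.0011]
('cradle', 'top') 5 [0.5035 0.2299 0.0036] [0.0015 0.0016 0.0015]
5.65
```

View pics/m1.png

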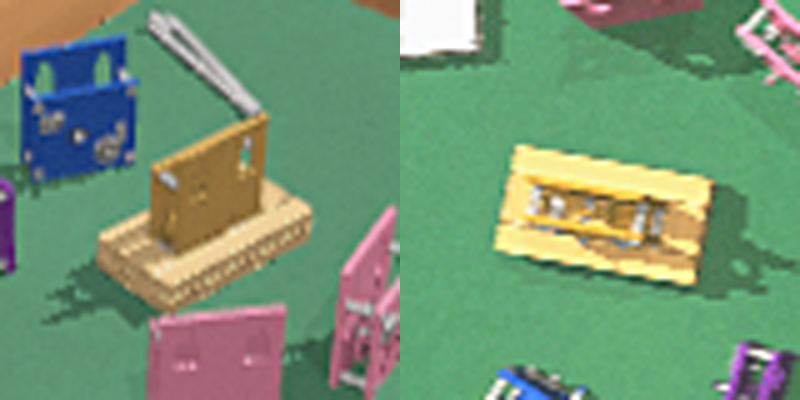

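View pics/s1.png

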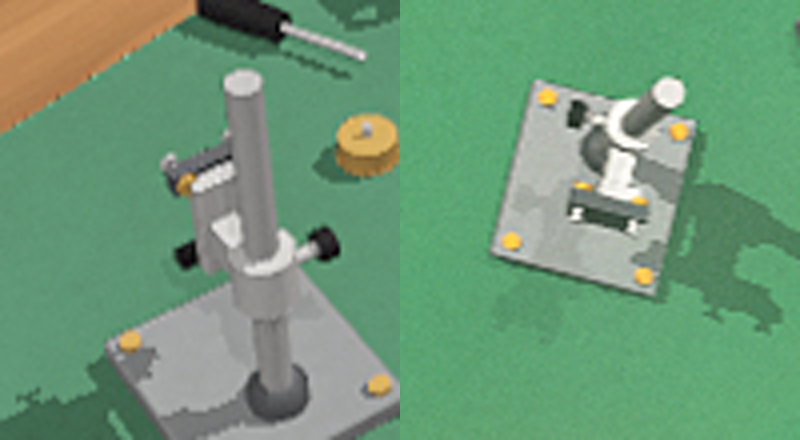

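Confirmed: the brass movement stands in the beech cradle (left crop ~(210,185)) with its plain back plate facing away from the robot. In the top crop the pin heads show as two white dots at about (575,227) and (632,227). Next I'll refine the stand's yaw and position from the foot.

```bash
python3 - <<'E'
from h import *
im=vision.snapshot("top"); cv2.imwrite("pics/top_raw.png",im[:,:,::-1])
im2=vision.snapshot("scene"); cv2.imwrite("pics/scene_raw.png",im2[:,:,::-1])
hsv=cv2.cvtColor(im,cv2.COLOR_RGB2HSV)
u,v=proj("top",[[.57,-.2,.016]])[0].astype(int);print(u,v)
m=np.zeros(im.shape[:2],bool);m[v-55:v+55,u-50:u+50]=1
green=(hsv[...,0]>50)&(hsv[...,0]<85)&(hsv[...,1]>90)
grey=(m&~green).astype(np.uint8)
grey=cv2.morphologyEx(grey,cv2.MORPH_OPEN,np.ones((3,3),np.uint8))
k,l,s,c=cv2.connectedComponentsWithStats(grey);i=1+np.argmax(s[1:,4]);print(s[i],c[i])
cv2.imwrite("pics/grey.png",cv2.resize((l==i).astype(np.uint8)[v-55:v+55,u-50:u+50]*255,None,fx=5,fy=5))
# foot rectangle fit: maximise agreement of projected rect with mask (ignoring post overhang)
from scipy.optimize import minimize
M=(l==i)
# only low-z: post protrudes outward top right; evaluate IoU-ish w/ subpixel supersample
def rect(p,z=.016):
    x,y,a=p;R2=np.array([[np.cos(a),-np.sin(a)],[np.sin(a),np.cos(a)]])
    q=np.array([[-.03,-.06],[.1,-.06],[.1,.06],[-.03,.06]])@R2.T+[x,y]
    return proj("top",np.c_[q,np.full(4,z)])
S=4
Mb=cv2.resize(M.astype(np.float32),None,fx=S,fy=S,interpolation=cv2.INTER_LINEAR)
def cost(p):
    t=np.zeros(Mb.shape,np.float32)
    for z in(0,.016): cv2.fillConvexPoly(t,np.round(((rect(p,z)+.5)*S-.5)*16).astype(np.int32),1.,shift=4)
    return float(np.abs(t-Mb).sum())/S/S
best=min((minimize(cost,[.54+dx,-.19,a],method="Nelder-Mead",options=dict(initial_simplex=np.array([[.54+dx,-.19,a],[.545+dx,-.19,a],[.54+dx,-.185,a],[.54+dx,-.19,a+.05]]))) for a in(-.2,-.25,-.3) for dx in(-.002,.003)),key=lambda o:o.fun)
print("foot",best.x,np.degrees(best.x[2]),best.fun)
gold=m&(hsv[...,0]>14)&(hsv[...,0]<28)&(hsv[...,1]>130)
k,l,s,c=cv2.connectedComponentsWithStats(gold.astype(np.uint8))
for i in range(1,k):
    if s[i,4]>2: print(s[i,4],c[i],unproj("top",c[i],.019)[0])
# cradle
reg=models.regions_of("cradle","top")
mv=[d for d in models.regions_of("movement","top")]
crm=reg[0]["pixels"].copy()
for d in mv:
    ys,xs=np.nonzero(d["pixels"])
    w=unproj("top",[[xs.mean(),ys.mean()]],.07)[0]
    if np.hypot(w[0]-.499,w[1]-.224)<.02: crm|=d["pixels"]
Mb=cv2.resize(crm.astype(np.float32),None,fx=S,fy=S,interpolation=cv2.INTER_LINEAR)
def rect(p,z=.022):
    x,y,a=p;R2=np.array([[np.cos(a),-np.sin(a)],[np.sin(a),np.cos(a)]])
    q=np.array([[-.03,-.055],[.03,-.055],[.03,.055],[-.03,.055]])@R2.T+[x,y]
    return proj("top",np.c_[q,np.full(4,z)])
def cost(p):
    t=np.zeros(Mb.shape,np.float32)
    for z in(0,.022): cv2.fillConvexPoly(t,np.round(((rect(p,z)+.5)*S-.5)*16).astype(np.int32),1.,shift=4)
    return float(np.abs(t-Mb).sum())/S/S
best=min((minimize(cost,[.504,.228,a],method="Nelder-Mead",options=dict(initial_simplex=np.array([[.504,.228,a],[.509,.228,a],[.504,.233,a],[.504,.228,a+.05]]))) for a in(-.12,-.17,-.22)),key=lambda o:o.fun)
print("cradle",best.x,np.degrees(best.x[2]),best.fun)
crop(im,*proj("top",[[.545,-.19,.14]])[0],20,15,20,"pics/pins_top.png")
crop(im2,*proj("scene",[[.53,-.19,.14]])[0],20,15,20,"pics/pins_scene.png")
print(proj("top",[[.545,-.19,.14]]),proj("scene",[[.53,-.19,.14]]))
E
```

```text
337 200
[ 312  171   51   55 2057] [337.61059796 197.69032572]
foot [ 0.54194754 -0.19017854 -0.23179325] -13.280775172915614 139.3515625
13 [325.46153846 175.84615385] [ 0.63866263 -0.16413942  0.019     ]
14 [358.28571429 184.5       ] [ 0.61548122 -0.25768048  0.019     ]
3 [335.66666667 198.33333333] [ 0.57474145 -0.1932473   0.019     ]
5 [348.4 201.8] [ 0.56550052 -0.22934131  0.019     ]
13 [316.46153846 211.84615385] [ 0.5354576  -0.13904685  0.019     ]
13 [349.61538462 220.61538462] [ 0.51227338 -0.23260128  0.019     ]
cradle [ 0.5021987   0.22860146 -0.15618545] -8.94876683703026 51.107421875
[[342.01011137 204.0735698 ]] [[203.58349984 235.71531632]]
```

```bash
python3 -c "
import cv2,numpy as np
cv2.imwrite('pics/p1.png',np.vstack([cv2.resize(cv2.imread(f'pics/pins_{n}.png'),(400,300)) for n in('top','scene')]))"
```

```text
(no output)
```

View pics/p1.png

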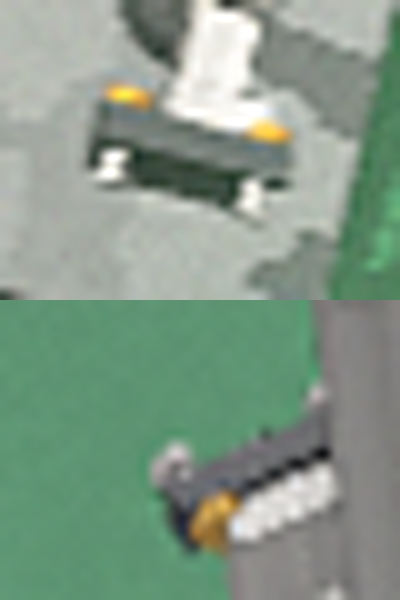

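The foot bolts give a stand yaw of -13.8° and an origin near (0.5415,-0.190), which agrees with the foot fit and the networks. The crop shows the pin heads at (110,165) and (250,197) in the top view, and at (172,465) and (318,393) in the scene view. I'll triangulate these for d and the height.

```bash
python3 - <<'E'
from h import *
from scipy.optimize import least_squares
a=np.radians(-13.8);X=np.array([np.cos(a),np.sin(a),0]);Y=np.array([-np.sin(a),np.cos(a),0]);O=np.array([.5415,-.190,0])
obs={"top":[(332.6,205.0),(346.5,208.2)],"scene":[(200.0,236.2),(214.3,228.8)]}
for n in obs:
    hm=[O+X*-.008+Y*s+np.array([0,0,.142]) for s in(.018,-.018)];print(n,proj(n,hm),proj(n,[O+X*-.0095+Y*s+np.array([0,0,.142]) for s in(.018,-.018)]))
def f(p):
    x,d,z=p;e=[]
    for n,o in obs.items():
        e+=list((proj(n,[O+X*(x-.008)+Y*(s+d)+np.array([0,0,z]) for s in(.018,-.018)])-o).ravel())
    return e
s=least_squares(f,[0,0,.142],x_scale=.01);print(s.x,np.round(s.fun,2))
b=[np.array([.5415,-.19,0])]
E
```

```text
top [[334.4610702  206.61229448]
 [348.33823852 210.24936194]] [[334.31875339 207.18643619]
 [348.19809538 210.8242594 ]]
scene [[213.01383462 231.94533434]
 [197.61056713 238.79206527]] [[212.66625945 231.54971738]
 [197.27250283 238.3828954 ]]
[0.00100935 0.0057596  0.14753556] [  0.07   0.41   0.12   0.87  15.43  -7.02 -14.26   7.19]
```

```bash
python3 - <<'E'
from h import *
from scipy.optimize import least_squares
a=np.radians(-13.8);X=np.array([np.cos(a),np.sin(a),0]);Y=np.array([-np.sin(a),np.cos(a),0]);O=np.array([.5415,-.190,0])
obs={"top":[(332.6,205.0),(346.5,208.2)],"scene":[(214.3,228.8),(200.0,236.2)]}
def f(p):
    x,d,z=p;e=[]
    for n,o in obs.items():
        e+=list((proj(n,[O+X*(x-.008)+Y*(s+d)+np.array([0,0,z]) for s in(.018,-.018)])-o).ravel())
    return e
s=least_squares(f,[0,0,.142],x_scale=.01);print(s.x,np.round(s.fun,2))
print(proj("top",[O+X*.0+Y*y+np.array([0,0,.149]) for y in(.0245,-.0245)]))
# grip geometry: mean of estimates
a=np.radians(-9.5)
for ang in (-9.5,-13.8): print(ang)
print(telemetry.current_t())
E
```

```text
[0.00169731 0.00526576 0.14861209] [ 0.39  0.15  0.46  0.61  1.03  0.27 -0.08 -0.31]
[[333.1417245  202.58207875]
 [352.1452312  207.5611734 ]]
-9.5
-13.8
5.85
```

Estimates so far:
- **Pins:** d is about +4 mm (±1.5). Pin height is about 0.142 m, and I'll check it by feel.
- **Grasp:** near (0.5015, 0.2275) at yaw -9.5°.

First I'll check the inverse kinematics, then grasp.

```bash
cat >> h.py <<'E'
def tq(yaw,s):
    y=np.array([-np.sin(yaw),np.cos(yaw),0])*s;z=np.array([0,0,-1.])
    q=R.from_matrix(np.c_[y,np.cross(z,y),z]).as_quat();return np.array([q[3],q[0],q[1],q[2]])
E
python3 - <<'E'
from h import *
a,b=np.radians(-9.5),np.radians(-13.8)
for s in(1,-1):
    for p,y in(([.5015,.2275,.17],a),([.5015,.2275,.058],a),([.46,-.17,.2],b),([.53,-.19,.14],b)):
        j=inverse_kinematics(p,tq(y,s));print(s,p,None if j is None else np.round(j,2))
E
```

```text
1 [0.5015, 0.2275, 0.17] [ 0.3   0.28  1.65 -0.    1.21 -1.11]
1 [0.5015, 0.2275, 0.058] [ 0.3   0.39  1.8  -0.    0.95 -1.11]
1 [0.46, -0.17, 0.2] [-0.5   0.17  1.73 -0.    1.24 -1.83]
1 [0.53, -0.19, 0.14] [-0.47  0.32  1.67 -0.    1.15 -1.8 ]
-1 [0.5015, 0.2275, 0.17] [ 0.3   0.28  1.65 -0.    1.21  2.04]
-1 [0.5015, 0.2275, 0.058] [ 0.3   0.39  1.8  -0.    0.95  2.04]
-1 [0.46, -0.17, 0.2] [-0.5   0.17  1.73 -0.    1.24  1.32]
-1 [0.53, -0.19, 0.14] [-0.47  0.32  1.67 -0.    1.15  1.34]
```

```bash
python3 - <<'E'
from h import *
q=tq(np.radians(-9.5),1)
r.move_to([.5015,.2275,.19],q); print(telemetry.current_t())
hit=r.move_l([.5015,.2275,.058],vel=.1,guard=4); print(hit,telemetry.current_ee_pos(),telemetry.current_t())
im=vision.snapshot("scene");crop(im,*proj("scene",[[.5015,.2275,.07]])[0],45,40,8,"pics/pregrip.png")
E
```

```text
7.5167
False [0.50200306 0.22766262 0.05860486] 8.9833
```

View pics/pregrip.png

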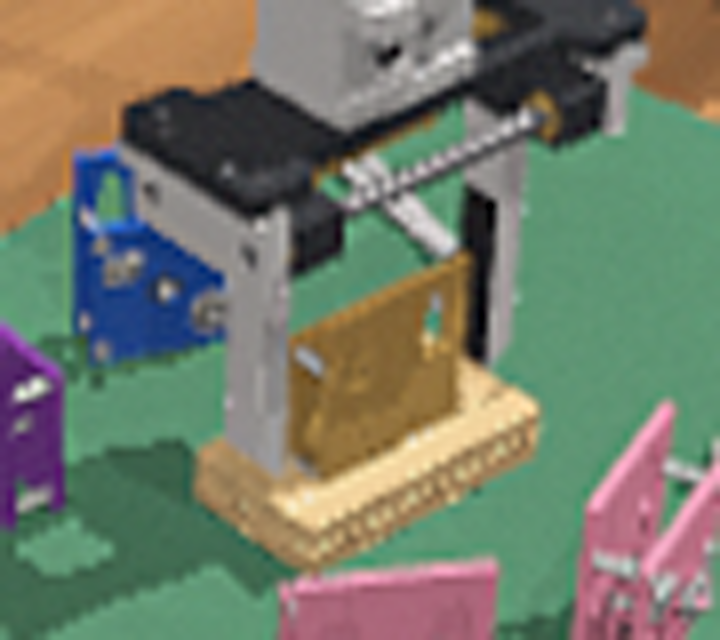

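The open fingers straddle the brass plates (left finger ~(265,380), right ~(490,280)) and clear the cradle. Closing now.

```bash
python3 - <<'E'
from h import *
w0=telemetry.current_wrist_force()
gripper_to(.058,f_grip=12); print("open",telemetry.current_opening(),telemetry.current_wrist_force()-w0)
gripper_to(.058,f_grip=35); print("open",telemetry.current_opening(),telemetry.current_wrist_force()-w0,telemetry.current_torque())
p=telemetry.current_ee_pos();print(p,telemetry.current_t())
r.move_l([p[0],p[1],.09],vel=.05); print(telemetry.current_wrist_force()-w0,telemetry.current_opening())
r.move_l([p[0],p[1],.20],vel=.12); print(telemetry.current_wrist_force()-w0,telemetry.current_torque(),telemetry.current_opening(),telemetry.current_t())
im=vision.snapshot("scene");crop(im,*proj("scene",[[.5015,.2275,.19]])[0],45,40,8,"pics/lift.png")
E
```

```text
open 0.06242083957188914 [0.91440474 1.62528251 0.16425092]
open 0.06173186463881116 [0.24995201 1.71820003 1.05030529] [0.14355638 0.03910483 0.02417904]
[0.501654   0.22767131 0.05811272] 9.8417
[-0.28084698  1.25647935 -3.55549349] 0.06052479206044307
[-0.05242176  0.61243082 -3.67293284] [ 0.02295724 -0.00811256  0.02944831] 0.06086381864495311 11.7
```

View pics/lift.png

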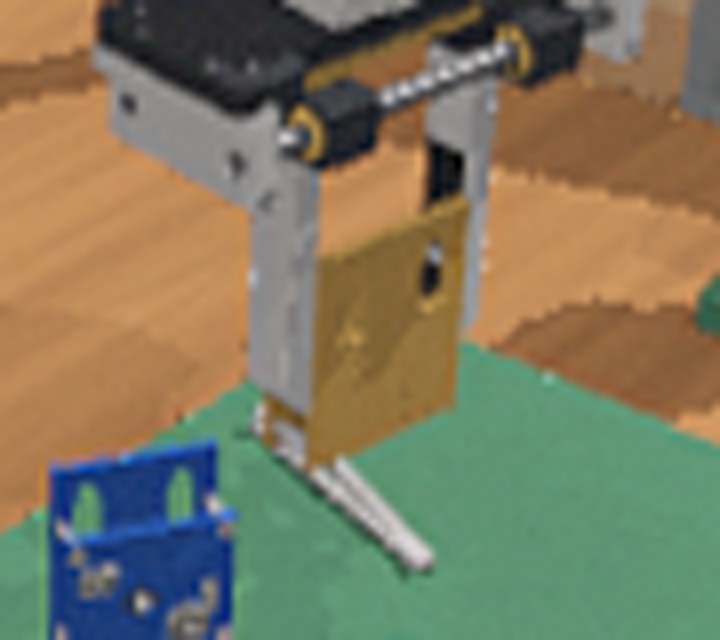

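The movement is held upright, flush between both fingers, and weighs about 0.37 kg. I'll carry it to the stand's front and feel the pin height by lowering its bottom edge gently onto the heads.

```bash
cat >> h.py <<'E'
SY=np.radians(-13.8);SX=np.array([np.cos(SY),np.sin(SY),0]);SYv=np.array([-np.sin(SY),np.cos(SY),0]);SO=np.array([.5415,-.190,0])
SQ=tq(SY,1); ZO=.0481
def tcp(xs,ys,zs): return list(SO+SX*(xs-.012)+SYv*ys+np.array([0,0,zs+ZO]))
def st():  # movement origin in stand coords from tcp
    d=np.array(telemetry.current_ee_pos())-SO
    return np.round([d@SX*1e3+12,d@SYv*1e3,(d[2]-ZO)*1e3],2)
def F():
    f=np.array(telemetry.current_wrist_force());return np.round([f@SX,f@SYv,f[2]],2)
E
python3 - <<'E'
from h import *
r.move_l(tcp(-.06,.004,.18),rot=SQ,vel=.25); print(telemetry.current_t(),st(),F())
print(r.move_l(tcp(-.006,.004,.175),vel=.08,guard=3),st(),F(),telemetry.current_t())
r.hold(.2)
print(F()); h=r.move_l(tcp(-.006,.004,.140),vel=.02,guard=1.5); print(h,st(),F(),telemetry.current_t())
im=vision.snapshot("scene");crop(im,*proj("scene",[[.54,-.19,.16]])[0],45,40,8,"pics/zp.png")
im=vision.snapshot("top");crop(im,*proj("top",[[.54,-.19,.16]])[0],35,35,8,"pics/zpt.png")
if h: r.move_l(tcp(-.006,.004,st()[2]/1e3+.004),vel=.05)
print(st(),F(),telemetry.current_t())
E
```

```text
13.4917 [-60.38   4.97 179.91] [ 0.13 -0.57 -2.7 ]
False [ -6.4    4.03 174.73] [-0.05  0.24 -3.81] 14.3167
[ 1.23  0.22 -3.78]
True [ -6.06   4.03 146.74] [ 0.63 -0.21  5.08] 15.7917
[ -6.33   4.06 150.19] [-0.39  0.91 -3.62] 16.1583
```

View pics/zp.png

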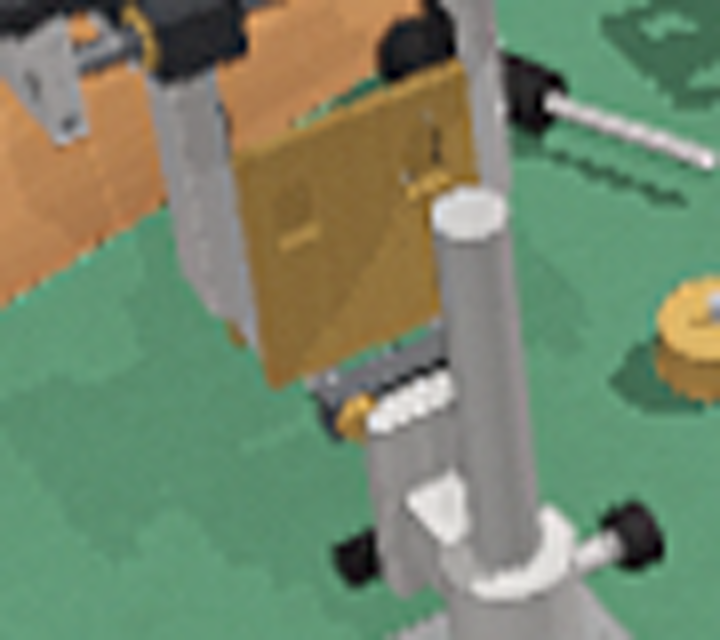

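View pics/zpt.png

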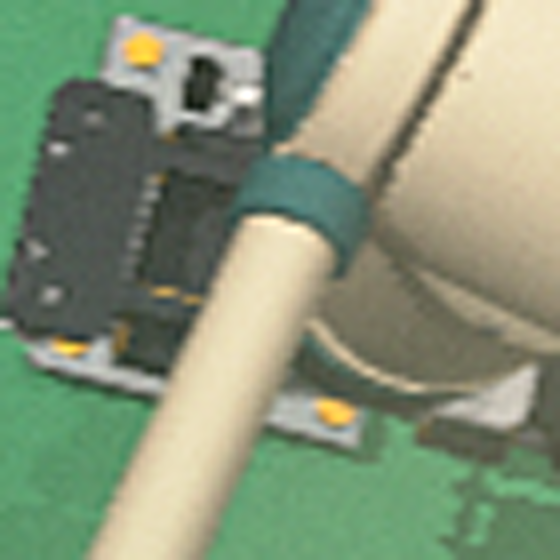

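The heads' top was felt at origin height 146.7 mm, so the pins are at about 141.8 mm, as estimated. Now I'll back out, go to the entry height (pin minus 52) and feel for entry along y, starting at d=+4.

```bash
cat >> h.py <<'E'
def probe(d,z,x0=-.016,x1=-.001):
    r.move_l(tcp(x0,d,z),vel=.05); r.hold(.1)
    h=r.move_l(tcp(x1,d,z),vel=.012,guard=2)
    print("d",d,"z",z,"hit",h,st(),F(),round(telemetry.current_t(),2));return h,st()[0]
E
python3 - <<'E'
from h import *
r.move_l(tcp(-.035,.004,.150),vel=.15)
r.move_l(tcp(-.035,.004,.090),vel=.15)
print(st(),F())
print(r.move_l(tcp(-.016,.004,.090),vel=.05,guard=2),st())
for d in(.004,.0027,.0053):
    h,x=probe(d,.090)
    if x>-5 : break
E
```

```text
[-34.11   3.87  90.15] [ 0.37  0.06 -3.32]
False [-15.91   4.03  89.97]
d 0.004 z 0.09 hit False [-1.1   4.02 90.  ] [-0.1   0.69 -4.32] 19.33
```

It went in at d=+4 with no contact. I'll continue gently until the back plate meets the bar, then feel left and right to centre.

```bash
python3 - <<'E'
from h import *
h=r.move_l(tcp(.006,.004,.090),vel=.012,guard=2);x=st()[0]/1e3;print("bar",h,st(),F(),telemetry.current_t())
if h: r.move_l(tcp(x-.0015,.004,.090),vel=.03); print(st(),F())
im=vision.snapshot("scene");crop(im,*proj("scene",[[.54,-.19,.14]])[0],45,40,8,"pics/in.png")
E
```

```text
bar True [-1.37  4.25 88.84] [ 0.44  0.31 -2.8 ] 19.6167
[-3.15  4.05 89.76] [-0.35  0.39 -4.11]
```

View pics/in.png

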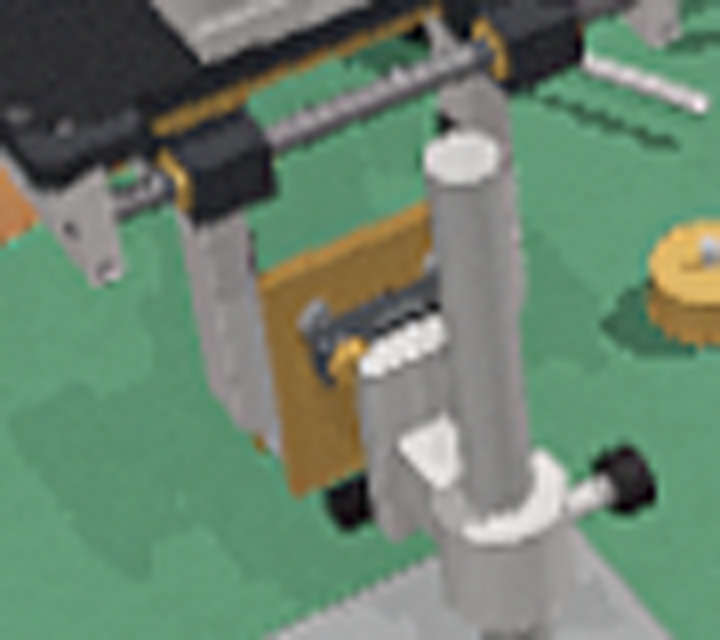

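That trip came with almost no force, so it is probably a transient. I'll settle and then feel forward again.

```bash
python3 - <<'E'
from h import *
r.hold(.3);print(st(),F())
h=r.move_l(tcp(.010,.004,.090),vel=.008,guard=2.5);print("fwd",h,st(),F(),telemetry.current_t())
im=vision.snapshot("scene");crop(im,*proj("scene",[[.54,-.19,.14]])[0],30,25,12,"pics/in2.png")
r.hold(.3);print(st(),F())
E
```

```text
[-2.9   4.02 89.94] [ 1.   -0.71 -4.37]
fwd True [-1.42  4.21 88.87] [-0.03  0.45 -3.77] 20.8833
[-2.27  4.38 87.89] [-0.43 -0.02 -2.9 ]
```

View pics/in2.png

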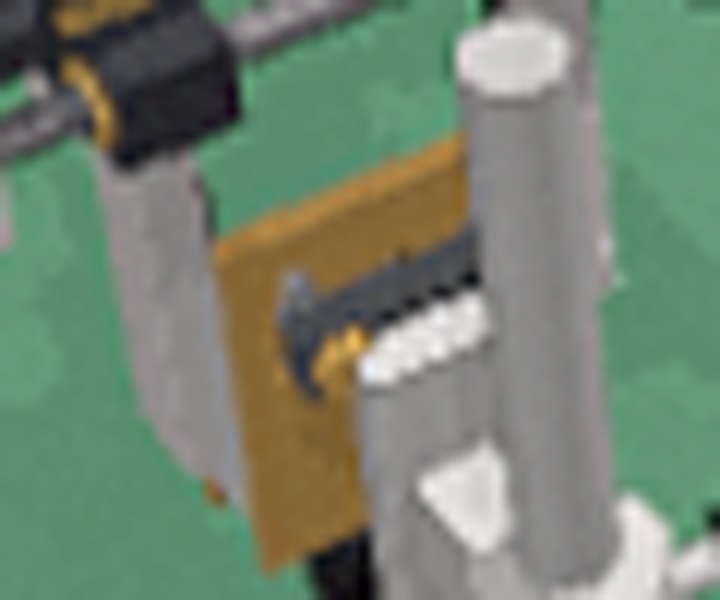

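Contact repeats at x≈-1.3, so this is the bar face: blocked heads would have stopped it about 8 mm earlier. The picture shows the plate at the bar with the heads inside. I'll back off 1 mm and feel sideways on the necks for the centre.

```bash
python3 - <<'E'
from h import *
X=-.0022;c=[]
r.move_l(tcp(X,.004,.090),vel=.03);r.hold(.2);print(st(),F())
for s in(1,-1):
    h=r.move_l(tcp(X,.004+s*.0055,.090),vel=.012,guard=2);p=st();c.append(p[1]);print(s,h,p,F(),telemetry.current_t())
    r.move_l(tcp(X,.004,.090),vel=.03);r.hold(.2);print(st(),F())
print(c,np.mean(c))
E
```

```text
[-2.22  4.02 90.02] [-0.2   0.08 -3.52]
1 True [-2.73  8.28 89.13] [ 0.27 -0.88 -2.98] 22.1083
[-2.44  4.08 89.76] [-1.05  0.15 -4.02]
-1 True [-3.04  1.93 88.92] [-0.03 -0.48 -4.25] 22.9583
[-2.45  4.03 89.68] [-0.33  0.15 -3.77]
[np.float64(8.28), np.float64(1.93)] 5.1049999999999995
```

Contacts at y = 8.3 and 1.9 give a play of 6.4 mm (expected 7), so the centre is about +5.1. That confirms the necks are in the entries. Lowering there, gently.

```bash
python3 - <<'E'
from h import *
X=-.0022
r.move_l(tcp(X,.005,.090),vel=.03);r.hold(.2);print(st(),F())
h=r.move_l(tcp(X,.005,.0735),vel=.012,guard=2);print(h,st(),F(),telemetry.current_t())
r.hold(.2);print(st(),F())
im=vision.snapshot("scene");crop(im,*proj("scene",[[.54,-.19,.14]])[0],30,25,12,"pics/low.png")
E
```

```text
[-2.19  4.99 90.02] [ 0.57 -0.07 -3.35]
True [-2.24  5.01 76.52] [-0.18 -0.37  4.57] 24.8833
[-2.26  4.99 76.44] [-0.45 -0.51  5.36]
```

View pics/low.png

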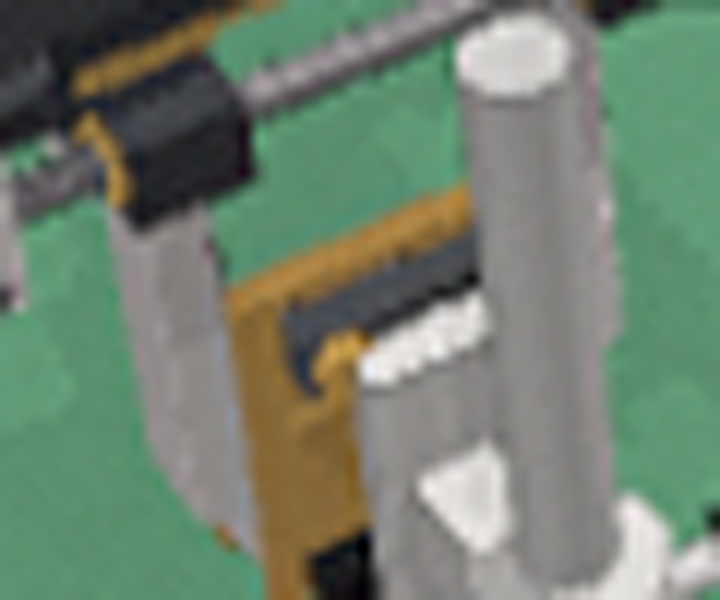

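It stopped at 76.5 mm, where 76.3 was expected for hanging, and the top edge is now just above the bar. Both slots are on the necks. I'll relieve the press, open slowly, and check.

```bash
python3 - <<'E'
from h import *
r.move_l(tcp(-.0018,.005,.0768),vel=.01);r.hold(.2);print(st(),F())
gripper_to(.066,f_grip=8);print(telemetry.current_opening(),F())
gripper_to(.080);r.hold(.3);print(telemetry.current_opening(),F(),telemetry.current_t())
im=vision.snapshot("scene");crop(im,*proj("scene",[[.54,-.19,.14]])[0],30,25,12,"pics/rel.png")
E
```

```text
[-2.22  5.03 76.66] [-2.36 -1.11  2.21]
0.06610108537755022 [ 0.93 -0.08  0.43]
0.08045775669966895 [ 0.17  0.55 -0.16] 26.8083
```

View pics/rel.png

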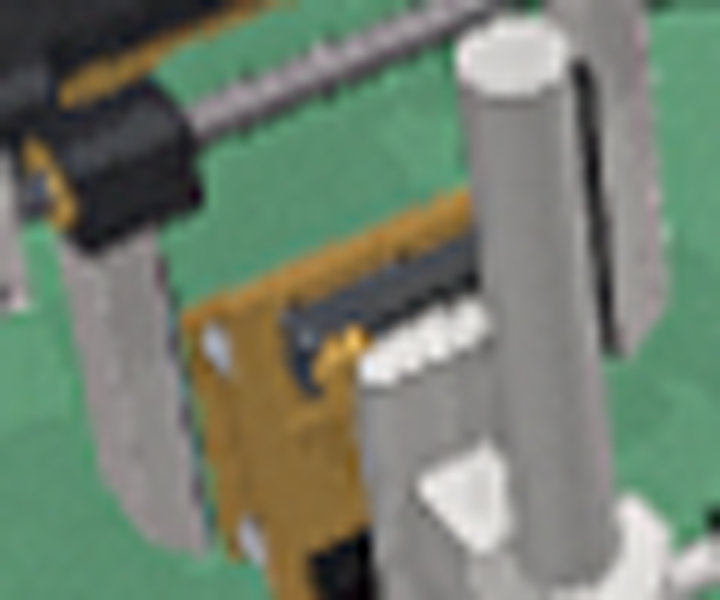

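It hangs on the pins with the gripper open at zero force. I'll retreat straight up with a guard.

```bash
python3 - <<'E'
from h import *
gripper_to(.092);print(F())
p=np.array(telemetry.current_ee_pos())
print(r.move_l(list(p+[0,0,.03]),vel=.05,guard=3),F())
print(r.move_l(list(p+[0,0,.13]),vel=.12,guard=5),F())
p=np.array(telemetry.current_ee_pos())
r.move_l(list(p-.15*SX),vel=.2)
r.move_l(list(p-.15*SX+.25*SYv+[0,0,.05]),vel=.3)
print(st(),telemetry.current_t())
for n in("scene","top"):
    im=vision.snapshot(n);cv2.imwrite(f"pics/end_{n}.png",cv2.resize(im[:,:,::-1],(800,600)))
    crop(im,*proj(n,[[.54,-.19,.13]])[0],30,25,12,f"pics/endc_{n}.png")
    for t in("movement","keyhole_left","keyhole_right"):
        for d in models.mark_of(t,n):
            if np.hypot(d["at"][0]-.54,d["at"][1]+.19)<.05: print(n,t,np.round(d["at"],4),"stand",np.round([(np.array(d["at"])-SO)@SX*1e3,(np.array(d["at"])-SO)@SYv*1e3]),round(d["score"],2))
E
python3 -c "
import cv2,numpy as np
cv2.imwrite('pics/endc.png',np.hstack([cv2.resize(cv2.imread(f'pics/endc_{n}.png'),(400,333)) for n in('top','scene')]))"
```

```text
[-0.14 -0.01 -0.33]
False [ 0.78 -0.01 -0.25]
False [-0.35 -0.19  0.34]
[-152.24  254.43  255.39] 30.9167
scene movement [ 0.5441 -0.1847  0.0813] stand [1. 6.] 0.57
scene keyhole_left [ 0.5466 -0.166   0.1465] stand [-1. 25.] 0.68
scene keyhole_right [ 0.5335 -0.2026  0.1465] stand [ -5. -14.] 0.83
top movement [ 0.5403 -0.1867  0.0819] stand [-2.  3.] 0.62
top keyhole_left [ 0.5472 -0.1688  0.1512] stand [ 0. 22.] 0.74
top keyhole_right [ 0.5357 -0.1992  0.1466] stand [ -3. -10.] 0.75
```

View pics/endc.png

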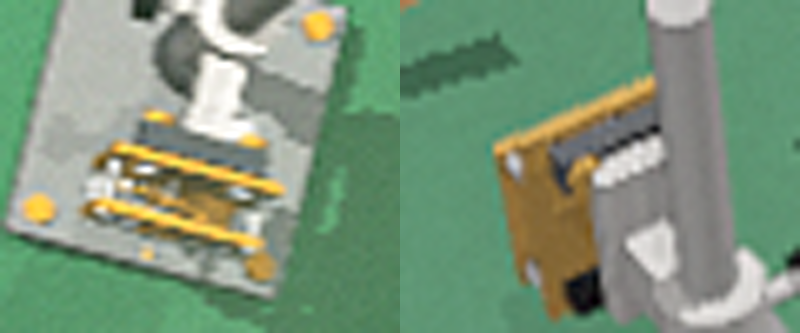

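View pics/end_top.png

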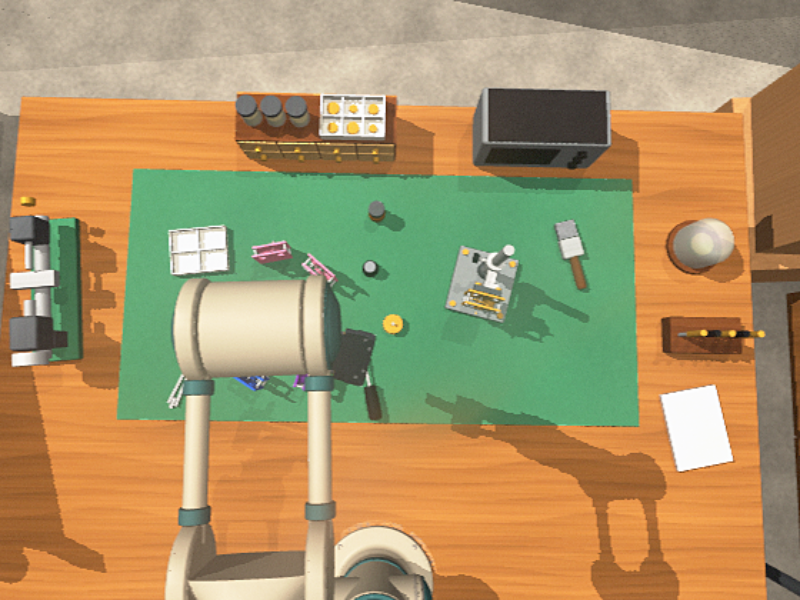

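The movement hangs upright and parallel to the bar, with the plate tight against it (top crop (195,170)). The networks put its offset near y≈+5 and its height at 81 mm including their usual +4 bias, against 76 expected. The bystanders I can see have not moved. Handing in.

```bash
python3 -c "
from h import *
r.sign_off();print(telemetry.current_t())"
```

```text
the job is handed in; nothing more can be done
the job is handed in; nothing more can be done
```

The clock movement is out of its cradle and hanging on both pins of the test stand, and I handed the job in at about 31 s. I gripped the brass one in the beech cradle and left the blue, pink and purple look-alikes alone.

**Finding the pins**
- **Height:** I felt it by lowering the movement's bottom edge onto the pin heads, which put the pins about 142 mm up.
- **Sideways:** The heads went through the keyholes at the first try. Feeling both sides of the necks showed the bar clamped about 5 mm towards +y.

**Last checks**
- **Fit:** The movement stopped at 76.5 mm when let down, against 76.3 mm expected. After I opened the gripper, the force was about zero and the movement stayed put. The final pictures show it upright, parallel to the bar and close against it.
- **Networks:** They place the movement at 81–82 mm high, about 5 mm above the felt value. They also read a few millimetres high on other known heights, so I trusted the felt one.
- **Contact force:** Two gentle contacts, on the pin heads and when letting the movement down, overshot to about 9 N. That is above the 1.5–2 N stop I had set, but well under the 25 N the bar bears.
- **False stop:** The first forward stop looked false, since the force was almost zero, so I repeated it. It stopped at the same place, again with almost no force showing, and I took that as the bar.
- **Not seen:** The arm hid the cradle and part of the blue and purple pieces and the tweezers in the last top picture, so I could not confirm by sight that those were undisturbed. The other bystanders had not moved.

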